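Clamp an encoder flange in the bench fixture

ROBOT

A 6-joint arm with a two-finger parallel gripper is mounted at the origin on the work surface. World frame = base frame: x ahead of the robot, y to its left, z up, the work surface at z = 0. Lengths are in m, angles in rad, forces in N, time in s.
With the tool pointing down it reaches from about 0.275 to 0.75 m from the base axis. Payload 10.2 kg.
Tool frame: the origin (TCP) lies on the centre line of the jaws, within the pads' length; the fingertips stand robot.tip_extent ahead of it and the grasp point (between the pads) is the TCP (robot.tip_extent is the distance from the TCP to the fingertips, in m); z points along the fingers, y is the line along which they close (so a half turn about z gives the same grasp; the last joint's range is limited). The gripper opens to 88 mm and grips with 3 to 60 N. Pads are 18 mm wide; open, the fingers measure 123 mm over their backs; the gripper's body (75 mm by 187 mm) begins 45 mm behind the grasp point.
Start: joints at [-1.457, 0.313, 1.498, -0, 1.331, -0.223], TCP at [0.173, -0.496, 0.258] pointing down, gripper open.
Joint ranges: [-2.94, 2.94], [-0.97, 2.17], [0.19, 2.56], [-1.23, 4.37], [0.02, 3.11], [-2.88, 2.88]. Speed limits (rad/s): [2.39, 2.39, 3.01, 3.14, 3.14, 3.14].

INTERFACE

Orientations are given as a rotation vector (axis times angle).
In Python, from plant import robot gives the robot as it stands. The module is installed in compiled form; this text tells all that it offers. Calls block until the motion is done:
- robot.move_to(position, orientation): joint-space move of the TCP to a pose.
- robot.move_straight(position, frame=None, velocity=0.15, force_limit=None): straight line of the TCP; frame=None keeps the orientation; velocity is the mean speed in m/s. With force_limit (N) it stops when the force on the tool has changed by that much, and returns True; else False.
- robot.move_j(angles): joint-space move.
- robot.set_gripper(opening, f_grip=None): finger opening in m; f_grip is the grip in N (None keeps the last); returns when the fingers have stopped.
- robot.wait(seconds).
- robot.inverse_kinematics(position, orientation): joint angles nearest the present ones, or None.
- robot.state(): the state.
- robot.capture(name): name is "scene" or "top" or "wrist"; returns (picture, depth): 400x640x3 uint8, red, green, blue; 400x640 float32, m along the optical axis (not along the pixel's ray), 0 where there is no reading.
- robot.camera_info(name): a dict with "fx", "fy", "cx", "cy" (pixels), "eye" and "rotation" of the camera in the world. Camera axes: x right, y down, z forward; pixel columns grow to the right and rows downward; lengths in m; the calibration is good to about 2 mm. A picture is of the moment at which its call begins: read the wrist's pose just before it. camera_info takes no time and is no camera call; for the wrist camera it gives the pose at the moment of the call.
A pose or a line that the arm cannot do raises robot.IKError and nothing moves.
- robot.finish_job(): hands the job in; it is judged then, once.
Trained networks look in the newest picture that a camera, given by its name, has taken for a name from the list of things; names that differ only in an ending like _2 or _b are one class to them, and where a whole thing is asked for, a point or a joint stands for the part that bears it (a point fixed in the world has none). Each returns a list of dicts, best first, with "conf" (0 to 1); they miss things now and then, are a little off and sometimes report something else, mostly with a low value. They report only what shows in the picture. A call takes as long as a camera call. They do not tell look-alikes from the thing itself.
- robot.masks_of(thing, camera): "region" (400x640 bool, what is visible of it) and "box" ([left, top, right, bottom] in pixels, round what is visible of it).
- robot.pinpoint(thing, camera): "point" ([column, row] in pixels: a listed point, or the origin of a listed thing).
The state is a dict: "t": time; "joint_positions": joint angles; "joint_vel": joint speeds; "tau": joint torques, N m; "eef_pos": TCP position; "eef_rot": TCP orientation; "wrist_force": force on the tool from outside, world axes, zero at the start; "moment": the same for the moment, N m; "finger_gap": finger opening in m; "gripper_force": force on a finger pad.
Only numpy, scipy, OpenCV 4.12 (cv2) and the standard library are available. Lean on these libraries where they do the work, as an engineer would, in place of code of your own. Each camera call takes 0.05 s, during which the arm holds its last target. There are 200 camera calls.

TASK

Clamp the encoder flange that lies loose in the twin-rod fixture: turn the black wing knob anticlockwise to free the sliding carriage, slide the carriage gently along until its jaw has pushed the flange fully home into the V-block with no gap left, then turn the knob back clockwise until it is fully tight and let go. Move the flange only with the jaw - keep the gripper off it, as it carries a bare circuit board - do not ram it, and leave everything else on the bench where it is.

Things in the scene. Friction and masses are not known exactly. Their poses are not given: they have to be found in the camera images.
- fixture: Aluminium fixture fixed to the bench: bed 190 (x) x 340 (y) x 16 mm high, origin at the centre of its underside. Dark V-block (top at 50 mm) at its -y end, opening to +y; 12 mm steel guide rods along y at x = +-77 mm, 36 mm above the bench; low end bar (50 mm high) at +y; a dark strip in a slot along the middle. The carriage rides on the rods, between the flange and the end bar.
- carriage_slide (a joint): Carriage along the fixture's +y, m. 0: jaw face touches a flange that is fully home; 0.1: fully back; -0.012: front stop without a flange. Aluminium block 178 mm across the rods, 77 mm along them, flat top 52 mm above the bench. Slides with about 2 N when free, held fast by friction (over 25 N) when the knob is tight.
- clamp_knob (a joint): Angle of the wing knob on the carriage, rad, growing anticlockwise seen from above. 0: tight stop, wing along the rods (fixture y); 1.5: loose stop, wing across the rods. Starts to grip below about 0.8, fully tight below 0.3, free above 1.0. Takes about 0.3 N m.
- knob_grip (a point): Centre of the knob's wing, the point to grip, 85 mm above the bench on the knob's axis, 43 mm behind the jaw face. The wing is a black bar 70 mm long (this point's y axis), 16 mm wide (its x axis), 26 mm tall, its underside 20 mm above the carriage top; the axes turn with the knob.
- carriage: The carriage with its knob; at its front (-y side) a grey jaw plate 120 mm wide, 30 mm high. Origin at the foot of the jaw face, at bed height; axes as the fixture's.
- jaw_face (a point): Middle of the jaw face, 12 mm above the bed.
- flange: The loose encoder flange to be clamped, lying on the bed between V-block and jaw: aluminium disc 110 mm in diameter, 16 mm thick, 0.36 kg, with a green ring board and parts up to 5 mm high on top. Origin at the centre of its underside, z up.
- home (a point): Where the flange's origin lies when it touches both faces of the V-block: on the bed's top (16 mm above the bench), on the fixture's centre line, 85 mm from its centre towards -y.
- spare_flange: A second such flange lying on the bench beyond the fixture; bystander, leave alone. Origin at the centre of its underside.
- screwdriver: Screwdriver, 180 mm, lying on the bench on the robot's side of the fixture; bystander.
- multimeter: Grey hand-held multimeter 80 x 150 x 42 mm lying on the bench beyond the fixture; bystander. Origin under its centre.
- solder_spool: Standing spool, 60 mm in diameter, 44 mm high, near the V-block end; bystander.
Mind the look-alikes: they are no part of the job. What is shaped like the flange but yellow is not meant.

How it is judged:
On the way, in this order (a step that is already met when the one before it is completed fails the run):
1. the clamp knob is turned free while the carriage still stands back (value of joint clamp_knob above 1 rad and value of joint carriage_slide above 0.05 m), for 0.1 s.
2. with the clamp free, the jaw has pushed the flange home into the V-block (horizontal distance between flange and home below 0.003 m and z of flange in the frame of home below 0.003 m and angle between flange's own z axis and vertical below 0.05 rad and value of joint carriage_slide between -0.003 and 0.003 m and value of joint clamp_knob above 0.8 rad), for 0.2 s.
3. the knob is tight again with the flange home (horizontal distance between flange and home below 0.003 m and z of flange in the frame of home below 0.003 m and angle between flange's own z axis and vertical below 0.05 rad and value of joint carriage_slide between -0.003 and 0.003 m and value of joint clamp_knob below 0.3 rad), for 0.2 s.
At the end, for the whole second after the job is handed in: The flange lies flat on the bed within 3 mm of its home in the V-block, the jaw face stands within 3 mm of touching it (carriage joint between -3 and 3 mm), the knob is tight (below 0.3 rad), all at rest, the gripper off everything (all of step 3 and linear speed of flange below 0.01 m/s).
It fails at once if the robot touches the flange (over 1 N) (contact force between any of the fingers, the arm and flange above 1 N).
It fails at once if the jaw rams the flange (over 50 N) (contact force between carriage and flange above 50 N).
It fails at once if a bystander is moved more than 15 mm (distance of any of spare_flange, screwdriver, multimeter, solder_spool from where it was at the start of the episode above 0.015 m).
It also fails if it takes over 48 s, if anything falls off the work surface, if the arm or the gripper's body presses on something with over 40 N, if the wrist force passes 120 N, or if a joint passes its speed limit or range.

## Working session

There is one attempt and no reset: what is moved stays moved. The work goes in short steps, each a Python script; the robot and the scene stay as the last script left them, time stands still between calls to the robot, and variables do not carry over. Pictures are saved under pics/ and viewed, at most 10 in all, crops included, and the job is handed in when it is done.

```bash
mkdir -p pics
cat > h.py <<'E'
import numpy as np, cv2
from plant import robot
def ray(cam,px):
    i=robot.camera_info(cam); R=np.array(i["rotation"])
    if R.shape!=(3,3): R=cv2.Rodrigues(R)[0]
    d=R@np.array([(px[0]-i["cx"])/i["fx"],(px[1]-i["cy"])/i["fy"],1.]); return np.array(i["eye"]),d
def at_z(cam,px,z):
    e,d=ray(cam,px); return e+d*(z-e[2])/d[2]
def save(n,p): cv2.imwrite(f"pics/{n}.png",p[:,:,::-1])
E
python3 - <<'E'
from h import *
Z=dict(fixture=0,knob_grip=.085,jaw_face=.028,flange=.016,home=.016,carriage=.016,spare_flange=0)
for c in ("top","scene"):
    p,d=robot.capture(c); save(c,p)
    for t,z in Z.items():
        for r in robot.pinpoint(t,c)[:3]:
            u,v=np.round(r["point"]).astype(int); 
            dz=None
            if 0<=v<400 and 0<=u<640:
                e,dd=ray(c,(u,v)); dz=(e+dd*d[v,u]).round(3)
            print(c,t,round(r["conf"],2),(u,v),at_z(c,r["point"],z).round(3),dz)
s=robot.state(); print(s["t"],s["eef_rot"],robot.tip_extent)
E
```

```text
top fixture 0.76 (np.int64(312), np.int64(197)) [ 0.552 -0.039  0.   ] [ 0.548 -0.039  0.032]
top knob_grip 0.5 (np.int64(281), np.int64(177)) [0.584 0.026 0.085] [0.581 0.025 0.103]
top jaw_face 0.85 (np.int64(295), np.int64(185)) [ 0.576 -0.001  0.028] [ 0.573 -0.002  0.048]
top flange 0.97 (np.int64(380), np.int64(310)) [ 0.296 -0.188  0.016] [ 0.296 -0.187  0.021]
top flange 0.86 (np.int64(330), np.int64(204)) [ 0.535 -0.079  0.016] [ 0.532 -0.079  0.034]
top flange 0.76 (np.int64(441), np.int64(277)) [ 0.367 -0.326  0.016] [ 0.367 -0.325  0.02 ]
top home 0.64 (np.int64(350), np.int64(213)) [ 0.514 -0.124  0.016] [ 0.511 -0.124  0.035]
top carriage 0.74 (np.int64(348), np.int64(212)) [ 0.514 -0.121  0.016] [ 0.513 -0.12   0.035]
top carriage 0.61 (np.int64(298), np.int64(194)) [ 0.557 -0.006  0.016] [ 0.558 -0.007  0.016]
top spare_flange 0.8 (np.int64(371), np.int64(140)) [ 0.688 -0.178  0.   ] [ 0.683 -0.177  0.019]
scene fixture 0.84 (np.int64(329), np.int64(230)) [ 0.558 -0.05   0.   ] [ 0.588 -0.074  0.029]
scene fixture 0.26 (np.int64(382), np.int64(266)) [ 0.738 -0.038  0.
[... 338 characters left out ...]
.int64(348), np.int64(214)) [0.565 0.007 0.028] [ 0.585 -0.011  0.049]
scene flange 0.65 (np.int64(197), np.int64(238)) [ 0.397 -0.34   0.016] [ 0.405 -0.342  0.02 ]
scene flange 0.63 (np.int64(233), np.int64(205)) [ 0.327 -0.2    0.016] [ 0.33  -0.201  0.018]
scene flange 0.6 (np.int64(311), np.int64(222)) [ 0.52  -0.078  0.016] [ 0.542 -0.095  0.037]
scene home 0.8 (np.int64(297), np.int64(227)) [ 0.514 -0.118  0.016] [ 0.532 -0.131  0.032]
scene carriage 0.64 (np.int64(348), np.int64(221)) [0.574 0.    0.016] [ 0.589 -0.012  0.03 ]
scene spare_flange 0.7 (np.int64(319), np.int64(277)) [ 0.678 -0.177  0.   ] [ 0.693 -0.189  0.018]
0.8 [ 3.09714195e+00  5.26495728e-01 -3.55173932e-05] 0.019
```

View pics/top.png

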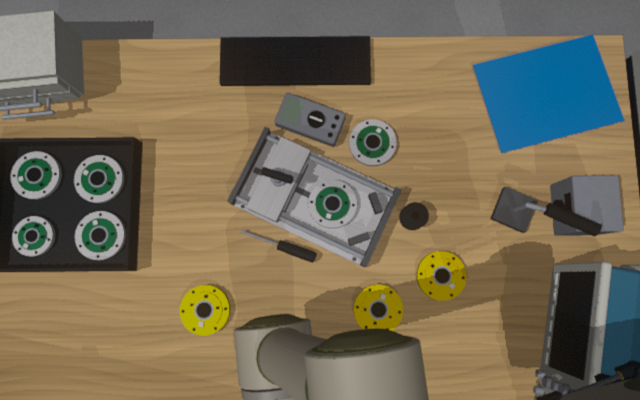

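View pics/scene.png

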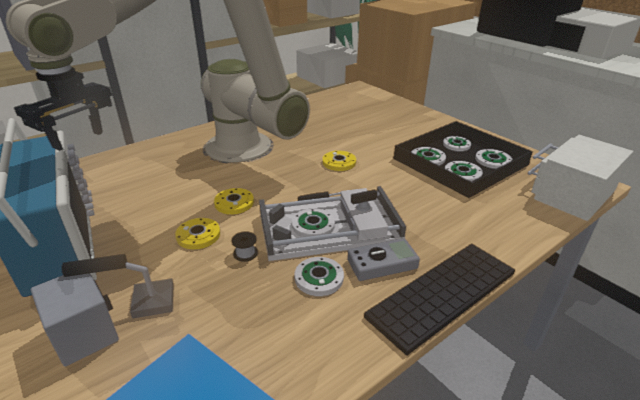

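The top view shows the fixture yawed about -27°: V-block near (370,220), flange at (332,203), knob wing at (280,177) along the rods. The scene view agrees. The yellow discs and the spare flange are outside the fixture. Next is a close look with the wrist camera.

```bash
cat >> h.py <<'E'
from scipy.spatial.transform import Rotation as Ro
def down(a): return (Ro.from_euler('z',a)*Ro.from_euler('x',np.pi)).as_rotvec()
E
python3 - <<'E'
from h import *
yaw=-0.466
for s in(1,-1):
    a=yaw+s*np.pi/2
    for b in (0,1.5):
        q=robot.inverse_kinematics([.592,.032,.085],down(a+b)); print(s,b,None if q is None else np.round(q,2))
        q=robot.inverse_kinematics([.55,-.05,.085],down(a+b)); print(s,b,None if q is None else np.round(q,2))
E
python3 - <<'E'
from h import *
yaw=-0.466
robot.move_to([.50,-.02,.33],down(yaw+np.pi/2 if robot.inverse_kinematics([.592,.032,.085],down(yaw+np.pi/2+1.5)) is not None else yaw-np.pi/2))
robot.wait(.2)
p,d=robot.capture("wrist"); save("w1",p); np.save("d1.npy",d)
print(robot.camera_info("wrist"))
for t,z in dict(knob_grip=.085,jaw_face=.028,flange=.016,home=.016,carriage=.016,fixture=0).items():
    for r in robot.pinpoint(t,"wrist")[:2]: print(t,round(r["conf"],2),np.round(r["point"]),at_z("wrist",r["point"],z).round(4))
for r in robot.masks_of("knob_grip","wrist")[:2]: print(r["conf"],r["box"],r["region"].sum())
print(robot.state()["t"])
E
```

```text
1 0 [-0.14  0.64  1.48 -0.    1.03  0.32]
1 0 [-0.3   0.57  1.61 -0.    0.97  0.16]
1 1.5 [-0.14  0.64  1.48  0.    1.03 -1.18]
1 1.5 [-0.3   0.57  1.61  0.    0.97 -1.34]
-1 0 [-0.14  0.64  1.48 -0.    1.03 -2.82]
-1 0 None
-1 1.5 [-0.14  0.64  1.48 -0.    1.03  1.96]
-1 1.5 [-0.3   0.57  1.61 -0.    0.97  1.8 ]
{'fx': 324.19059088203306, 'fy': 324.19059088203306, 'cx': 321.2092057518217, 'cy': 197.73407447135318, 'eye': array([0.53019752, 0.03874942, 0.45690416]), 'rotation': array([ 2.80696602, -0.66788061, -0.08825908])}
knob_grip 0.65 [371.  92.] [0.5881 0.0323 0.085 ]
knob_grip 0.17 [364. 218.] [ 0.52   -0.0967  0.085 ]
jaw_face 0.6 [364. 126.] [ 0.5711 -0.0027  0.028 ]
flange 0.94 [255. 309.] [ 0.3046 -0.1793  0.016 ]
flange 0.88 [111.  80.] [0.3064 0.1943 0.016 ]
home 0.69 [362. 218.] [ 0.5148 -0.12    0.016 ]
carriage 0.93 [364. 127.] [ 0.5716 -0.0048  0.016 ]
carriage 0.61 [360. 220.] [ 0.5121 -0.1214  0.016 ]
fixture 0.72 [363. 154.] [ 0.5563 -0.0407  0.    ]
0.67 [356.9, 52.4, 385.2, 120.1] 1204
3.4917
```

View pics/w1.png

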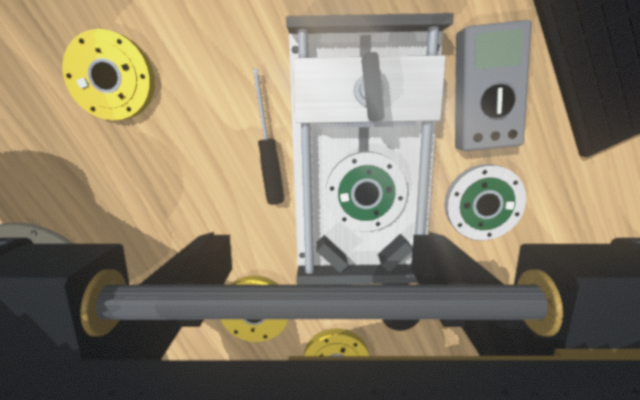

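The wrist view shows the wing at (372,90), tilted a few degrees from the rods. The flange is at (367,193) and the V-block at (363,250). I'll refine the wing and carriage from depth.

Run:
```python
from h import *
d=np.load("d1.npy"); i=robot.camera_info("wrist"); R=cv2.Rodrigues(np.array(i["rotation"]))[0]
v,u=np.mgrid[:400,:640]
P=np.stack([(u-i["cx"])/i["fx"]*d,(v-i["cy"])/i["fy"]*d,d],-1)@R.T+i["eye"]
near=(np.hypot(P[...,0]-.588,P[...,1]-.032)<.14)&(d>0)&(v<230)
for n,lo,hi in(("wing",.088,.108),("ctop",.045,.060)):
    m=near&(P[...,2]>lo)&(P[...,2]<hi)
    if n=="ctop": m&=np.hypot(P[...,0]-.588,P[...,1]-.032)<.1
    m=cv2.morphologyEx(m.astype(np.uint8),cv2.MORPH_OPEN,np.ones((3,3)))
    k,l,s,_=cv2.connectedComponentsWithStats(m); j=1+s[1:,4].argmax(); Q=P[l==j]
    r=cv2.minAreaRect((Q[:,:2]*1000).astype(np.float32)); 
    c=np.linalg.svd(Q[:,:2]-Q[:,:2].mean(0),full_matrices=False)[2][0]
    print(n,len(Q),Q.mean(0).round(4),r,"pca deg",np.degrees(np.arctan2(c[1],c[0])))
```

```text
wing 1081 [0.5905 0.0367 0.0971] ((591.0132446289062, 35.7806396484375), (69.90585327148438, 16.39321517944336), 72.23153686523438) pca deg -107.95909636194955
ctop 8818 [0.59   0.0348 0.0518] ((589.8463745117188, 33.16897201538086), (80.13923645019531, 177.96018981933594), 64.17638397216797) pca deg 154.3395967907081
```

Run:
```python
from h import *
a=np.radians(72.1); k=np.array([.591,.036,.085])
robot.move_to(k+[0,0,.08],down(a))
robot.set_gripper(.05)
print("hit",robot.move_straight(k,velocity=.08,force_limit=10))
robot.set_gripper(0,f_grip=50)
s=robot.state(); print(s["t"],s["eef_pos"],s["finger_gap"],s["gripper_force"],s["wrist_force"].round(1) if hasattr(s["wrist_force"],'round') else s["wrist_force"])
q=np.array(s["joint_positions"])
for x in np.linspace(.325,1.3,4):
    t=q.copy(); t[5]-=x; robot.move_j(t); s=robot.state()
    print(s["t"],np.round(s["joint_positions"][5],3),np.round(s["wrist_force"],1),np.round(s["moment"],2),s["finger_gap"])
p,_=robot.capture("wrist"); save("w2",p); p,_=robot.capture("scene"); save("s2",cv2.resize(p[140:310,220:460],(720,510)))
```

```text
hit False
6.7083 [0.59074205 0.03610694 0.0850811 ] 0.021682225046449486 50.00106990337372 [-3.8  0.8  3. ]
7.1167 -0.146 [-4.4  0.1  2.9] [0.04 0.58 0.14] 0.02192463148541406
7.525 -0.472 [-6.2 -0.   4.7] [-0.04  0.84  0.12] 0.022175015461501583
7.9333 -0.797 [-7.8  1.4  4.7] [0.23 0.93 0.03] 0.021975953263741056
8.3417 -1.122 [-7.2  1.9  4.7] [0.26 0.94 0.06] 0.021973585455546642
```

View pics/s2.png

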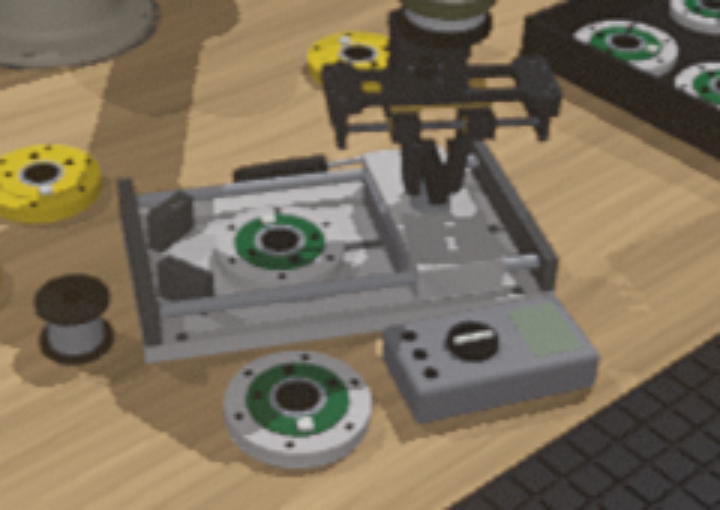

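View pics/w2.png

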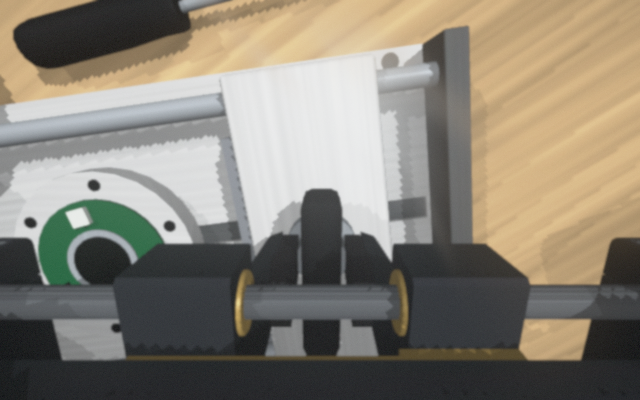

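The knob has turned across the rods and the fingers stayed aligned with the wing, clear of the flange (flange at (280,240) in the scene crop). Now the gentle slide.

Run:
```python
from h import *
u=-np.array([np.cos(np.radians(64.1)),np.sin(np.radians(64.1)),0])
p0=np.array(robot.state()["eef_pos"])
def rep(h):
    s=robot.state(); d=np.array(s["eef_pos"])-p0
    print(round(s["t"],2),h,"d",(d@u).round(4),"F",np.round(s["wrist_force"],1),"along",(np.array(s["wrist_force"])@u).round(1))
rep(0)
for D,v in((.03,.05),(.055,.05)):
    h=robot.move_straight(p0+u*D,velocity=v,force_limit=15); rep(h)
    if h: break
else:
    h=robot.move_straight(p0+u*.088,velocity=.012,force_limit=10); rep(h)
robot.wait(.3); rep('')
p,_=robot.capture("wrist"); save("w3",p); p,_=robot.capture("scene"); save("s3",cv2.resize(p[140:310,220:460],(720,510)))
```

```text
8.44 0 d 0.0 F [-6.1  1.3  5.8] along 1.5
9.19 False d 0.0302 F [-4.9  0.2  3.4] along 2.0
9.84 False d 0.0554 F [-4.5  0.9  3.3] along 1.1
11.56 True d 0.0764 F [2.2 2.7 3.5] along -3.4
11.86  d 0.0763 F [ 3.2 -0.4  3.5] along -1.1
```

View pics/s3.png

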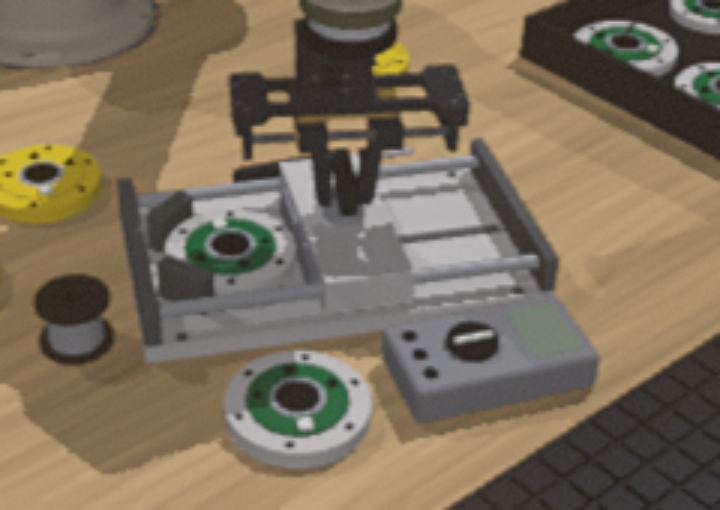

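View pics/w3.png

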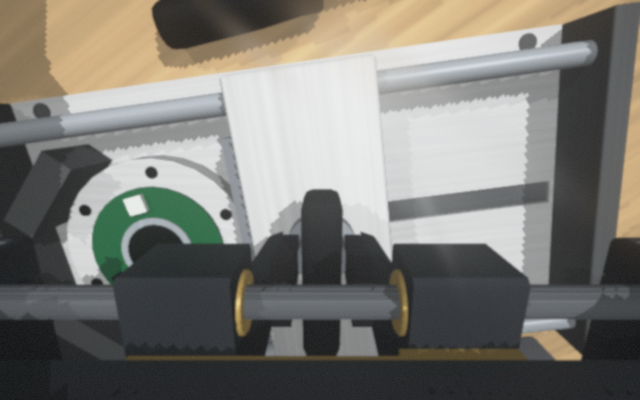

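The flange sits in the V, with its rim against both V faces, and the travel of 76.4 mm matches the estimate of 75.5 mm. A second gentle press will confirm it is fully seated.

Run:
```python
from h import *
u=-np.array([np.cos(np.radians(64.1)),np.sin(np.radians(64.1)),0])
p0=np.array(robot.state()["eef_pos"])
def rep(h):
    s=robot.state(); d=np.array(s["eef_pos"])-p0
    print(round(s["t"],2),h,"d",(d@u).round(4),"F",np.round(s["wrist_force"],1),"along",(np.array(s["wrist_force"])@u).round(1),np.round(s["joint_positions"][5],3))
for _ in range(2):
    h=robot.move_straight(p0+u*.006,velocity=.006,force_limit=14); rep(h); robot.wait(.2); rep('')
```

```text
12.49 True d 0.0002 F [1.9 2.1 2.2] along -2.7 -1.261
12.69  d 0.0002 F [-0.5  3.5  2.3] along -3.0 -1.261
13.19 True d 0.0002 F [2.3 2.9 2.2] along -3.6 -1.264
13.39  d 0.0002 F [2.  2.5 2.1] along -3.1 -1.264
```

Seated: it stops hard within 0.2 mm. Now tighten, release and retreat.

Run:
```python
from h import *
s=robot.state(); q=np.array(s["joint_positions"]); p0=np.array(s["eef_pos"])
for x in (.35,.7,1.05,1.25,1.4):
    t=q.copy(); t[5]+=x; robot.move_j(t); s=robot.state()
    print(s["t"],np.round(s["joint_positions"][5]-q[5],3),(np.array(s["eef_pos"])-p0).round(4),np.round(s["wrist_force"],1),np.round(s["moment"],2),s["finger_gap"])
robot.set_gripper(.05); p=np.array(robot.state()["eef_pos"])
robot.move_straight(p+[0,0,.1],velocity=.1)
robot.move_to([.50,-.02,.33],down(np.radians(64.2)))
robot.wait(.2)
pic,d=robot.capture("wrist"); save("w4",pic)
i=robot.camera_info("wrist"); R=cv2.Rodrigues(np.array(i["rotation"]))[0]
v,u=np.mgrid[:400,:640]
P=np.stack([(u-i["cx"])/i["fx"]*d,(v-i["cy"])/i["fy"]*d,d],-1)@R.T+i["eye"]
c=[.557,-.033]
m=(np.hypot(P[...,0]-c[0],P[...,1]-c[1])<.06)&(P[...,2]>.088)&(P[...,2]<.108)&(v<230)
Q=P[m]; print(m.sum(),cv2.minAreaRect((Q[:,:2]*1000).astype(np.float32)))
for t in("flange","home"):
    for r in robot.pinpoint(t,"wrist")[:3]: print(t,r["conf"],np.round(r["point"]),at_z("wrist",r["point"],.016).round(4))
print(robot.state()["t"])
```

```text
13.8167 0.346 [0.0002 0.0002 0.    ] [3.4 4.2 1.8] [ 0.58 -0.57 -0.11] 0.022000718560066877
14.2417 0.696 [0.0004 0.0003 0.    ] [ 5.   4.8 -0.4] [ 0.68 -0.82 -0.06] 0.021968110021433118
14.6667 1.046 [0.0007 0.0002 0.0001] [6.6 4.6 0. ] [ 0.78 -1.05 -0.07] 0.02210713279023635
14.975 1.246 [0.0008 0.0002 0.0001] [ 8.1  4.5 -1. ] [ 0.78 -1.19 -0.04] 0.02207794603667279
15.2417 1.396 [0.001  0.0002 0.0001] [ 7.6  4.8 -0.5] [ 0.7  -1.31 -0.02] 0.022089628246856535
919 ((558.217041015625, -32.10673522949219), (68.9839859008789, 15.667803764343262), 66.80328369140625)
flange 0.92 [333. 356.] [ 0.3792 -0.314   0.016 ]
flange 0.85 [112.  76.] [0.3074 0.1949 0.016 ]
flange 0.8 [364. 216.] [ 0.5206 -0.118   0.016 ]
home 0.34 [364. 159.] [ 0.5544 -0.0427  0.016 ]
home 0.18 [375. 160.] [ 0.5667 -0.0504  0.016 ]
17.9917
```

View pics/w4.png

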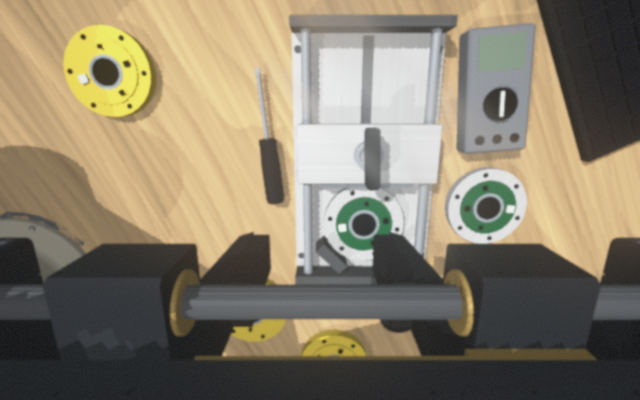

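Run:
```python
from h import *
y=np.array([np.cos(np.radians(64.2)),np.sin(np.radians(64.2))]); x=np.array([y[1],-y[0]])
k=np.array([.5582,-.0321])
robot.move_to([.54,.10,.33],down(np.radians(64.2))); robot.wait(.2)
for c in("wrist","top"):
    p,d=robot.capture(c); h=cv2.cvtColor(p,cv2.COLOR_RGB2HSV)
    g=cv2.inRange(h,(60,100,40),(95,255,255)); 
    g=cv2.morphologyEx(g,cv2.MORPH_CLOSE,np.ones((5,5)))
    for C in cv2.findContours(g,cv2.RETR_EXTERNAL,cv2.CHAIN_APPROX_NONE)[0]:
        if len(C)<40: continue
        e=cv2.fitEllipse(cv2.convexHull(C)); w=at_z(c,e[0],.0335)[:2]
        if np.hypot(*(w-[.517,-.12]))<.05: print(c,e,w.round(4),"behind knob axis",((k-w)@y).round(4),"lateral",((w-k)@x).round(4))
    save("chk_"+c,p)
```

```text
wrist ((371.5211181640625, 316.0296325683594), (15.913087844848633, 31.80348777770996), 83.54817199707031) [ 0.5072 -0.1418] behind knob axis 0.121 lateral 0.0019
top ((348.5207824707031, 212.13800048828125), (32.279109954833984, 32.917877197265625), 109.6760482788086) [ 0.5127 -0.1208] behind knob axis 0.0996 lateral -0.0024
```

View pics/chk_wrist.png

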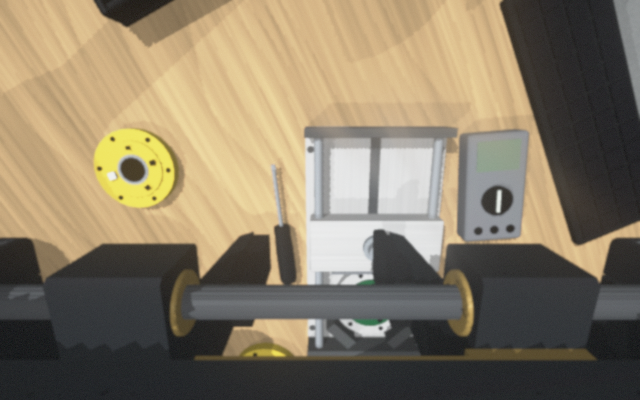

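The top view puts the flange 99.6 mm from the knob axis. That agrees with the 98 mm expected at contact within calibration error. The wrist fit is occluded by the gripper, so I'm ignoring it. Handing in.

```bash
python3 -c "
from plant import robot
print(robot.finish_job(), robot.state()['t'])"
```

```text
the job is handed in; nothing more can be done
the job is handed in; nothing more can be done
```

The job is handed in, with no verdict reported back: the jaw pushed the flange home in the V-block until it stopped hard, the knob is tight at about 0.05 rad by my measurement, and the gripper is clear of everything.

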